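Centre-punch the drill spot on a clip blank

TASK

Take the spring-loaded centre punch out of its stand, set its point upright on the scribed cross of the aluminium blank in the vise, and press gently straight down until the hidden spring snaps; stop there rather than driving the punch down hard, and fire it nowhere else. Then put the punch back upright in its hole in the stand, fully home, and leave the scriber, the nail file and the bracelet where they are.

Things in the scene. Friction and masses are not known exactly. Their poses are not given: they have to be found in the camera images.
- punch_center (a point): Grip of the centre punch, a thick steel rod (0.12-0.2 kg) upright in a hole of the stand, z up along it. Barrel 19 mm across, 62 mm long, topped by a cap 14 mm across and 18 mm high. The point is on its axis, 40 mm above the shoulder that rests on the stand and 40 mm below the cap's top. A grip of 60 N or more keeps it from slipping when pressed.
- punch_nose (a point): End of the punch's dark nose (11 mm across, tapering to 7), 62 mm below punch_center, 22 mm below the shoulder. The sprung point, 4.8 mm thick and rounded, sticks out 12 mm farther. If pressed on past the snap, the nose lands on the work: a hard stop where the force shoots up.
- punch_tip (a point): End of the punch's point, 74 mm below punch_center when out. Pressed, it slides into the nose: it gives at about 4 N, resists more by 1.25 N per mm, and at about 14 N (8 mm in) the spring snaps and the force suddenly drops to about 7 N. The nose lands some 4 mm farther on. When lifted off, the point springs out by itself.
- punch_click (a joint): The hidden trip inside the punch (m): about 0 while it is set, jumps to 0.0065 when the spring snaps, returns to 0 when the point is unloaded.
- vise: Grey screw vise bolted down, base 110 x 130 mm, jaws 90 mm long, 60 mm high; origin under its centre, y along the jaws, cross handle at the -x side (reaches 80 mm out). It holds the blank: an aluminium channel, 24 mm wide, 76 mm long, flat side up. More than 25 N on vise or blank is damage.
- vise_mark (a point): Point level with the jaw tops (60 mm above the table) straight below the scribed cross: two thin dark lines crossing midway across the blank, 18 mm from its centre to the vise's +y (a black drilled hole, 11 mm, is on the other half). The blank was clamped by eye: its top lies 4 to 18 mm above this point, not measured.
- hole_a (a point): Centre of a hole's mouth in the stand's top, 52 mm above the table. The stand is a fixed white block, 70 x 130 x 52 mm, with two through holes 14.5 mm wide, 64 mm apart along its y, chamfered 3 mm; x runs across the row. One hole holds the punch, the other the scriber.
- hole_b (a point): Centre of the mouth of the other hole, 64 mm from hole_a along the stand's +y.
- scriber_center (a point): Plain aluminium scriber standing in the other hole: 9 mm stem with a 19 mm collar, its top 66 mm above the stand; this point is 30 mm above the stand. Leave it alone.
- nail_file: Grey nail file lying flat, 142 x 22 x 5 mm; origin under its centre. Bystander.
- bracelet: Black bead bracelet lying flat, 66 mm across, 12 mm high; origin under its centre. Bystander.
Not all that is in view belongs to the job. Of the things shaped like the part that bears hole_a, the white one is meant.

How it is judged (in metres and radians):
On the way:
1. the punch's spring snaps while its point stands upright on the scribed cross (value of joint punch_click above 0.004 m and horizontal distance between punch_tip and vise_mark below 0.004 m and angle between punch_center's own z axis and vertical below 0.12 rad), for 0.02 s.
At the end, for the whole second after the job is handed in: The punch's spring has snapped with its point within 4 mm of the scribed cross and the punch upright within 7 degrees; the punch is back in its hole in the stand: within 6 mm of the hole's centre, upright within 6 degrees, its shoulder resting on the stand (within 4 mm), its spring out again ((horizontal distance between punch_center and hole_a below 0.006 m or horizontal distance between punch_center and hole_b below 0.006 m) and height (world z) of punch_center between 0.088 and 0.096 m and angle between punch_center's own z axis and vertical below 0.1 rad and value of joint punch_click below 0.002 m); the robot touches nothing.
It fails at once if the vise or the blank is pressed with more than 25 N (contact force between vise and anything else above 25 N).
It fails at once if the punch is fired away from the cross (value of joint punch_click above 0.004 m and horizontal distance between punch_tip and vise_mark above 0.007 m).
It fails at once if the scriber is moved by more than 15 mm (distance of scriber_center from where it was at the start of the episode above 0.015 m).
It fails at once if the nail file is moved by more than 20 mm (distance of nail_file from where it was at the start of the episode above 0.02 m).
It fails at once if the bracelet is moved by more than 20 mm (distance of bracelet from where it was at the start of the episode above 0.02 m).
It also fails if it takes over 72 s, if anything falls off the work surface, if the arm or the gripper's body presses on something with over 40 N, if the wrist force passes 120 N, or if a joint passes its speed limit or range.

ROBOT

A 6-joint arm with a two-finger parallel gripper is mounted at the origin on the work surface. World frame = base frame: x ahead of the robot, y to its left, z up, the work surface at z = 0. Lengths are in mm, angles in degrees, forces in N, time in s.
With the tool pointing down it reaches from about 300 to 850 mm from the base axis. Payload 4.2 kg.
Tool frame: the origin (TCP) lies midway between the tips of the shut fingers; the grasp point (between the pads) lies env.grip_depth behind it (env.grip_depth is the distance from the TCP to the grasp point, in mm); z points along the fingers, y is the direction in which the jaws open and shut (so a half turn about z gives the same grasp; the last joint's range is limited). The gripper opens to 91 mm and grips with 3 to 60 N. Pads are 32 mm wide; open, the fingers measure 118 mm over their backs; the gripper's body (76 mm by 178 mm) begins 60 mm behind the grasp point.
Start: joints at [62.51, 18.312, 89.639, -0, 72.044, -1.146], TCP at [255.172, 515.297, 213.976] pointing down, gripper open.
Joint ranges: [-177.97, 177.97], [-48.28, 115.42], [12.27, 149.76], [-77.06, 257.06], [2.81, 150.46], [-146.56, 146.56]. Speed limits (degrees/s): [147.25, 147.25, 180, 180, 180, 180].

INTERFACE

Orientations are given as [roll, pitch, yaw] about the fixed x, y, z axes, in that order (R = Rz(yaw) Ry(pitch) Rx(roll)).
In Python, from workcell import env, cams, spotter gives the robot as it stands.
- The arm moves only by the tool apply_moves, never from a script. Its argument "plan" is a list of rows, each an object with "jaw": the closure, from 0 (fully open) to 1 (shut); "delta_pos": the shift along the tool's x, y, z in mm, a list of three; "spin": the turn about the tool's z in rad. In form: [{"jaw": jaw, "delta_pos": [dx, dy, dz], "spin": spin}, ...]. A call has exactly 8 rows; each row is the pose to reach, as a shift and turn from the pose measured when the call began, along the tool's axes at that moment; what a row does not reach only later rows make up. A row lasts 1/8 s, in which the tool goes at most 62.5 mm and 10.7 degrees, less where a joint would pass 70% of its speed; a pose out of reach is approached as far as the arm can. A call with a gripper value outside its range is refused whole. The fingers move at their own pace and stop on an object; "squeeze" is the grip in N (left out, the last holds). Time passes only in rows, so rows that repeat a pose let the fingers close, or fill a call up. It gives the time, the measured TCP pose, the force and the opening at its end, in the units of the state.
- env.state(): the state, without advancing time (a new reading comes with each control period).
- cams.grab_frame(name): name is "scene" or "side" or "wrist"; returns the picture (480x640x3 uint8, red, green, blue); there is no depth.
- cams.calibration(name): a dict with "camera_matrix" (3x3 intrinsics, pixels), "rvec" (rotation vector, rad) and "tvec" (3), from world to camera coordinates, as OpenCV has them. Camera axes: x right, y down, z forward; pixel columns grow to the right and rows downward; lengths in mm; the calibration is good to about 2 mm. A picture is of the moment at which its call begins: read the wrist's pose just before it. calibration takes no time and is no camera call; for the wrist camera it gives the pose at the moment of the call.
- env.job_done(): hands the job in, once; it reports no verdict.
Trained networks look in the newest picture that a camera, given by its name, has taken for a name from the list of things; names that differ only in an ending like _2 or _b are one class to them, and where a whole thing is asked for, a point or a joint stands for the part that bears it (a point fixed in the world has none). Each returns a list of dicts, best first, with "confidence" (0 to 1); they miss things now and then, are a little off and sometimes report something else, mostly with a low value. They report only what shows in the picture. A call takes as long as a camera call. They do not tell look-alikes from the thing itself.
- spotter.masks_of(camera, target): "region" (480x640 bool, what is visible of it) and "extent" ([left, top, right, bottom] in pixels, round what is visible of it).
The state is a dict: "time_s": time; "qpos": joint angles; "qvel": joint speeds; "effort": joint torques, N m; "ee_pos": TCP position; "ee_rot": TCP orientation; "force": force on the tool from outside, world axes, zero at the start; "torque": the same for the moment, N m; "gripper_width": finger opening in mm.
Only numpy, scipy, OpenCV 4.12 (cv2) and the standard library are available. Lean on these libraries where they do the work, as an engineer would, in place of code of your own. Each camera call takes 0.05 s, during which the arm holds its last target.

## Working session

There is one attempt and no reset: what is moved stays moved. The work goes in short steps, Python scripts to look and compute and a tool call to move; the robot and the scene stay as the last step left them, time stands still between calls to the robot, and variables do not carry over. Pictures are saved under pics/ and viewed, and the job is handed in when it is done.

Besides the shell and the picture viewer there is one more tool, called after ">>>" as name(argument=value, ...) on one line, values as JSON. apply_moves: Moves the arm, as the interface text tells. Its arguments: {"type":"object","properties":{"plan":{"type":"array"},"squeeze":{"type":"number"}},"required":["plan"]}

```bash
ls; mkdir -p pics; python3 - <<'E'
from workcell import env,cams,spotter
import cv2
for n in ["scene","side","wrist"]:
    im=cams.grab_frame(n); cv2.imwrite(f"pics/{n}0.png",im[:,:,::-1])
    c=cams.calibration(n); print(n,c)
print(env.state(),env.grip_depth)
E
```

```text
pics
scene {'camera_matrix': array([[550.73321637,   0.        , 317.48966763],
       [  0.        , 550.73321637, 239.32450464],
       [  0.        ,   0.        ,   1.        ]]), 'rvec': array([ 1.47864402,  1.84861125, -0.9653184 ]), 'tvec': array([  71.67887125, -234.31852751, 1485.71778527])}
side {'camera_matrix': array([[444.31113226,   0.        , 318.68566638],
       [  0.        , 444.31113226, 234.13289398],
       [  0.        ,   0.        ,   1.        ]]), 'rvec': array([ 2.35430097, -0.42522745,  0.16172154]), 'tvec': array([-472.48269142,  238.63206067,  782.82054903])}
wrist {'camera_matrix': array([[337.25304775,   0.        , 321.35680943],
       [  0.        , 337.25304775, 243.04413432],
       [  0.        ,   0.        ,   1.        ]]), 'rvec': array([-2.44719084, -1.52131347, -0.22328132]), 'tvec': array([-573.50292722,  -33.59965323,  393.7698984 ])}
{'time_s': 0.15, 'qpos': array([ 6.25115458e+01,  1.83441169e+01,  8.96909549e+01,  3.24765125e-04,
        7.20429959e+01, -1.14474797e+00]), 'qvel': array([ 0.07677814, -0.05063885, -0.26366528, -0.09364507, -0.00546992,
        0.00500157]), 'effort': array([-6.63028331e-06, -4.12774122e+01, -2.32154006e+01,  7.25614722e-02,
        4.33146441e-02, -1.00589830e-04]), 'ee_pos': array([254.97120581, 514.95509477, 213.30038753]), 'ee_rot': array([-1.79921954e+02, -1.86840640e-03,  1.53656192e+02]), 'force': array([ 0.61126312, -0.28939786, -0.47537814]), 'torque': array([ 0.01106057, -0.01258216, -0.01345625]), 'gripper_width': 91.15577911002178} 18.8
```

View pics/scene0.png

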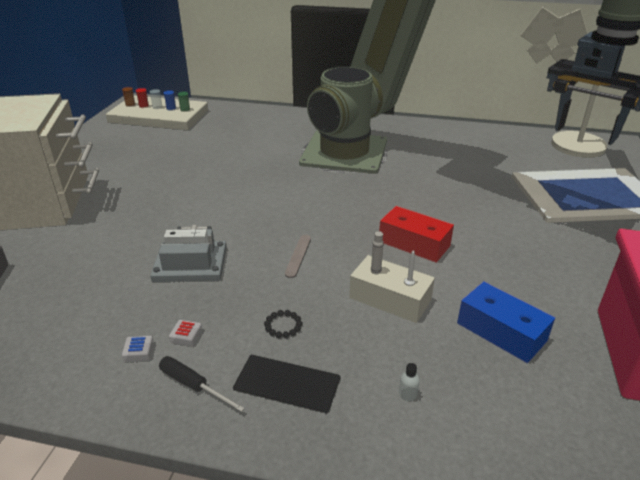

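View pics/side0.png

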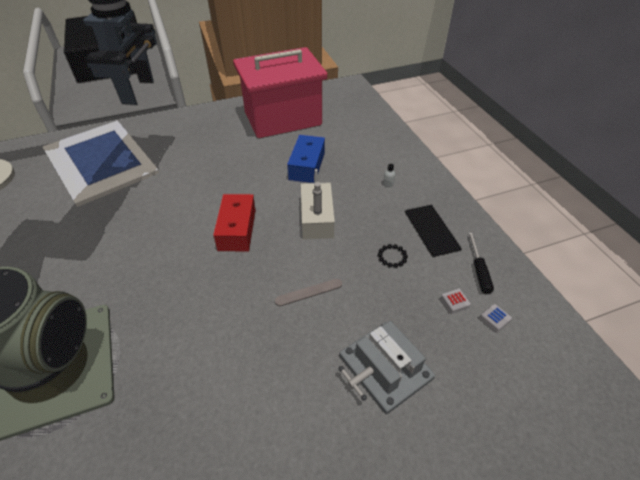

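View pics/wrist0.png

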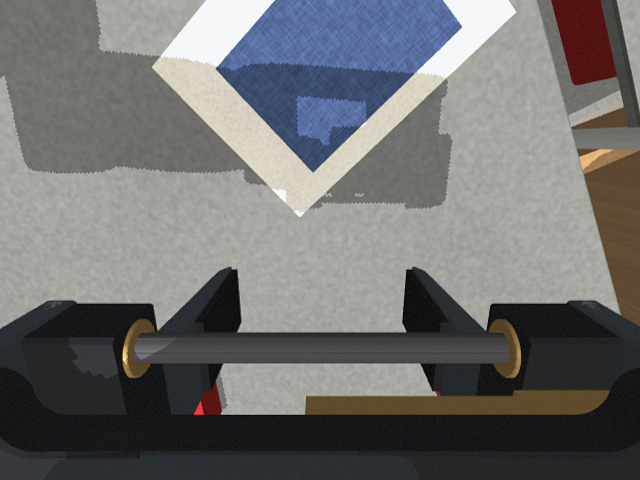

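Candidates: stands are white (scene 392,287), red (416,232) and blue (505,320). Upright tools are the thick grey rod (377,252) and the thin one with a collar (411,268). I'll check these in close crops.

```bash
python3 - <<'E'
import cv2,numpy as np
a=cv2.imread("pics/scene0.png");b=cv2.imread("pics/side0.png")
def cr(i,x0,y0,x1,y1):return cv2.resize(i[y0:y1,x0:x1],(400,300),interpolation=cv2.INTER_CUBIC)
o=np.vstack([np.hstack([cr(a,340,220,460,310),cr(a,140,210,260,300)]),np.hstack([cr(b,270,160,390,250),cr(b,330,315,450,405)])])
cv2.imwrite("pics/crop0.png",o)
E
cat > h.py <<'E'
import numpy as np,cv2
from workcell import env,cams,spotter
def P(c):
    R=cv2.Rodrigues(np.array(c["rvec"],float))[0];return c["camera_matrix"]@np.c_[R,np.array(c["tvec"],float)]
def ray(c,uv):
    R=cv2.Rodrigues(np.array(c["rvec"],float))[0];o=-R.T@c["tvec"]
    d=R.T@np.linalg.inv(c["camera_matrix"])@np.array([uv[0],uv[1],1.]);return o,d/np.linalg.norm(d)
def onz(c,uv,z):
    o,d=ray(c,uv);return o+d*(z-o[2])/d[2]
def tri(*cu):
    A=np.zeros((3,3));b=np.zeros(3);rs=[ray(c,u) for c,u in cu]
    for o,d in rs:
        M=np.eye(3)-np.outer(d,d);A+=M;b+=M@o
    x=np.linalg.solve(A,b)
    return x,[round(float(np.linalg.norm((np.eye(3)-np.outer(d,d))@(x-o))),1) for o,d in rs]
def proj(c,X):
    p=P(c)@np.append(X,1.);return p[:2]/p[2]
E
```

```text
(no output)
```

View pics/crop0.png

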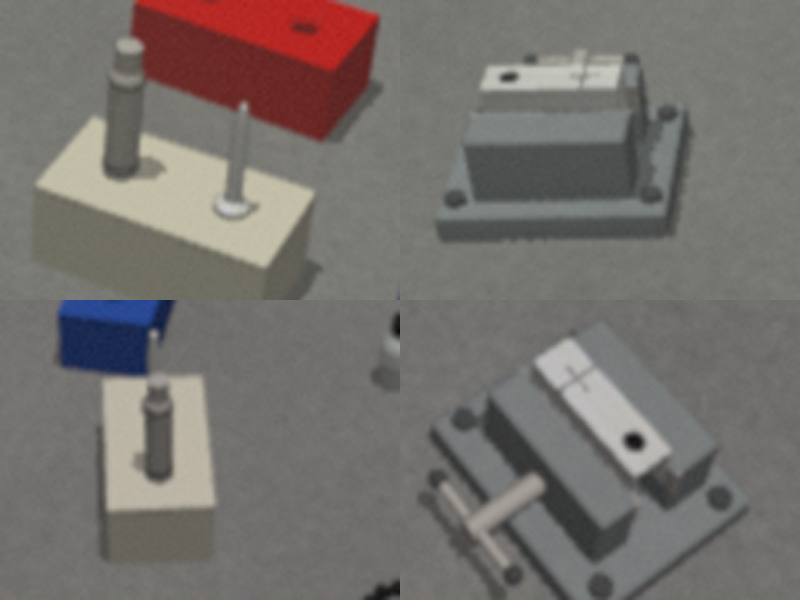

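```bash
python3 - <<'E'
from h import *
a=cams.calibration("scene");b=cams.calibration("side")
for n,u,v in [("captop",(378.4,233.0),(317.4,184)),("base",(376,271.8),(317.4,212)),("cross",(195.8,232.8),(383.1,338.4)),("dhole",(172.7,233.1),(399.9,357.3)),
 ("scrTop",(413,251.5),(316.2,170.5))]:
    print(n,tri((a,u),(b,v)))
# stand top corners scene, z=52
for u in [(369,256),(351,275),(421,299),(434.5,277.5)]: print("stand",onz(a,u,52))
for u in [(301.5,184),(331.5,183),(333.5,221),(303,221.5)]: print("standside",onz(b,u,52))
print("file",onz(a,(299,256),0),"brac",onz(a,(283,324),6))
E
```

```text
captop (array([560.3733231 , 158.57583157, 132.6965594 ]), [0.5, 0.5])
base (array([560.76593991, 160.02973389,  50.22217282]), [0.2, 0.2])
cross (array([ 549.13430569, -185.17888555,   74.52932808]), [0.8, 0.8])
dhole (array([ 559.55431367, -226.38538928,   74.9797433 ]), [0.0, 0.0])
scrTop (array([579.80812293, 219.66074351, 117.3054591 ]), [0.7, 0.7])
stand [519.43152336 141.16402113  52.        ]
stand [581.9211358  118.40561566  52.        ]
stand [619.42352252 243.01347887  52.        ]
stand [556.85897451 262.06669733  52.        ]
standside [557.93028469 260.68605323  52.        ]
standside [625.17859072 239.13452684  52.        ]
standside [582.91052541 120.00957073  52.        ]
standside [520.78150775 141.79887337  52.        ]
file [480.10675899  -3.02584547   0.        ] brac [681.06081607  20.33286233   6.        ]
```

White stand and thick rod confirmed: punch axis at about (560.5, 159.5), cap top about 132 (as expected), scriber at (580, 220), cross at about (549, -185, 74.5). I'll move above the punch in two calls.

>>> apply_moves(plan=[{"jaw": 0,"delta_pos": [-27,-11.5,0],"spin": 0.09},{"jaw": 0,"delta_pos": [-54,-23,0],"spin": 0.18},{"jaw": 0,"delta_pos": [-81,-34.5,0],"spin": 0.27},{"jaw": 0,"delta_pos": [-108,-46,0],"spin": 0.36},{"jaw": 0,"delta_pos": [-135,-57.5,0],"spin": 0.45},{"jaw": 0,"delta_pos": [-162,-69,0],"spin": 0.54},{"jaw": 0,"delta_pos": [-189,-80.5,0],"spin": 0.63},{"jaw": 0,"delta_pos": [-216,-92,0],"spin": 0.71}])

```text
time_s: 1.15
ee_pos: [408.1, 335.8, 213.2]
ee_rot: [-179.9, 0.1, 112.8]
force: [-0.4, 0.2, 0.3]
gripper_width: 91.2
```

```bash
cat >> h.py <<'E'
def tooldelta(target,s=None):
    s=s or env.state();from scipy.spatial.transform import Rotation as Ro
    R=Ro.from_euler('xyz',s["ee_rot"],degrees=True).as_matrix()
    return R.T@(np.array(target)-s["ee_pos"]),R
E
python3 - <<'E'
from h import *
s=env.state();print(s["ee_pos"],s["ee_rot"],s["force"],tooldelta([560.5,159.5,214],s)[0], np.radians(s["ee_rot"][2]-72.2))
im=cams.grab_frame("wrist");cv2.imwrite("pics/w1.png",im[:,:,::-1])
E
```

```text
[408.13226703 335.75405935 213.15997846] [-1.79908598e+02  5.71053889e-02  1.12822777e+02] [-0.4352991   0.21575081  0.26265152] [-221.55639043   72.07185281   -0.73417683] 0.7090012140145421
```

View pics/w1.png

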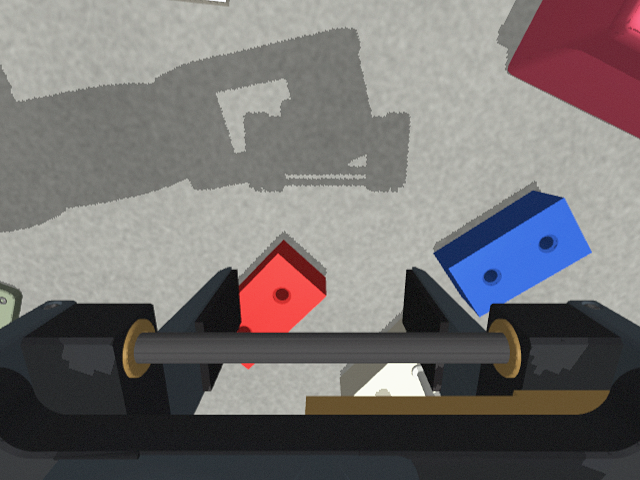

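>>> apply_moves(plan=[{"jaw": 0,"delta_pos": [-27,9,0],"spin": 0.09},{"jaw": 0,"delta_pos": [-54,18,0],"spin": 0.18},{"jaw": 0,"delta_pos": [-82,27,0],"spin": 0.27},{"jaw": 0,"delta_pos": [-110,36,0],"spin": 0.36},{"jaw": 0,"delta_pos": [-138,45,0],"spin": 0.45},{"jaw": 0,"delta_pos": [-166,54,0],"spin": 0.54},{"jaw": 0,"delta_pos": [-194,63,0],"spin": 0.63},{"jaw": 0,"delta_pos": [-221.5,72,0],"spin": 0.709}])

```text
time_s: 2.2
ee_pos: [562.2, 156.1, 213.7]
ee_rot: [179.9, 0.2, 71.9]
force: [0.3, 0.3, 1.4]
gripper_width: 91.6
```

```bash

python3 - <<'E'
from h import *
im=cams.grab_frame("wrist");c=cams.calibration("wrist");cv2.imwrite("pics/w2.png",im[:,:,::-1])
s=env.state();print(s["ee_pos"],s["ee_rot"],s["force"])
print("captop",proj(c,[560.5,159.5,132]),"base",proj(c,[560.5,159.5,52]),"tcp",proj(c,s["ee_pos"]))
E
```

```text
[564.59112222 153.43967929 213.53793837] [179.73940739   0.29499134  71.67456409] [ 1.38110587 -1.63936269  0.09211387]
captop [313.88904667 242.96463141] base [315.1887672  219.56518846] tcp [321.89637455 293.80429438]
```

View pics/w2.png

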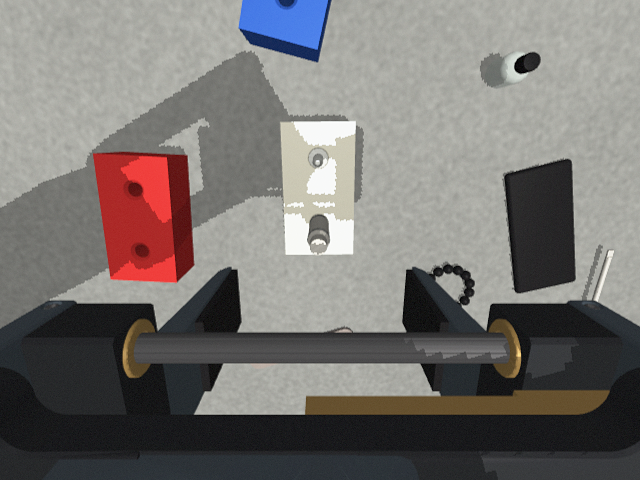

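```bash

python3 - <<'E'
from h import *
cams.grab_frame("side")
for i in range(3):
    c=cams.calibration("wrist");s=env.state()
    im=cams.grab_frame("wrist")
    print(s["ee_pos"],s["ee_rot"])
cv2.imwrite("pics/w3.png",cv2.resize(im[100:270,250:390][:,:,::-1],None,fx=3.5,fy=3.5,interpolation=cv2.INTER_CUBIC))
print("captop",proj(c,[560.5,159.5,132]),"base",proj(c,[560.5,159.5,52]),"tcp",proj(c,s["ee_pos"]))
for k in ["punch_center","punch_nose"]:
    for m in spotter.masks_of("wrist",k)[:3]: print(k,m["confidence"],m["extent"])
E
```

```text
[563.16892709 154.97304381 213.4783235 ] [179.86151652   0.23748608  71.85231168]
[562.08445773 156.07400673 213.49852034] [179.93777447   0.21013296  71.95483917]
[561.49907118 156.70507529 213.55723179] [179.95751748   0.20562897  72.01748226]
captop [319.40652894 245.69719235] base [319.77806852 221.85558075] tcp [321.96716888 293.84158191]
punch_center 0.59 [306.9, 215.2, 330.8, 256.7]
punch_nose 0.6 [303.9, 215.4, 329.7, 254.6]
```

View pics/w3.png

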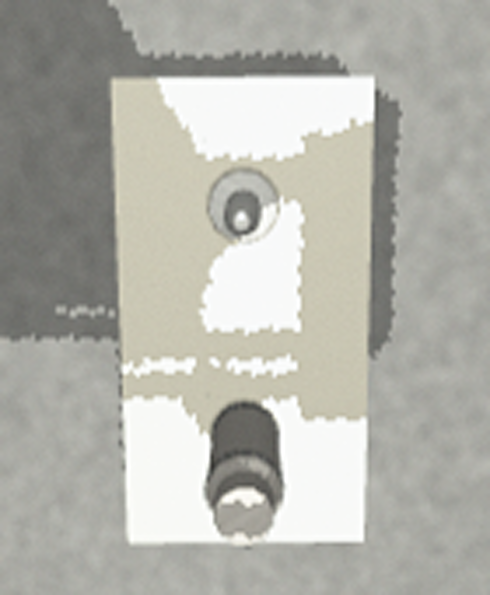

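```bash

python3 - <<'E'
from h import *
cams.grab_frame("side");s=env.state();print(s["ee_pos"],s["ee_rot"],tooldelta([560.3,159.2,73],s)[0])
E
```

```text
[561.20423511 157.4167651  214.02812342] [179.90197389   0.19402285  72.09436535] [  1.89641496  -1.64996384 141.0198936 ]
```

>>> apply_moves(plan=[{"jaw": 0,"delta_pos": [1.9,-1.4,10],"spin": 0},{"jaw": 0,"delta_pos": [1.9,-1.4,30],"spin": 0},{"jaw": 0,"delta_pos": [1.9,-1.4,55],"spin": 0},{"jaw": 0,"delta_pos": [1.9,-1.4,80],"spin": 0},{"jaw": 0,"delta_pos": [1.9,-1.4,105],"spin": 0},{"jaw": 0,"delta_pos": [1.9,-1.4,125],"spin": 0},{"jaw": 0,"delta_pos": [1.9,-1.4,137],"spin": 0},{"jaw": 0,"delta_pos": [1.9,-1.4,141],"spin": 0}])

```text
time_s: 3.6
ee_pos: [560.1, 159.3, 72.3]
ee_rot: [180.0, 0.2, 72.1]
force: [-0.2, -0.7, 0.3]
gripper_width: 91.7
```

```bash

python3 - <<'E'
from h import *
cams.grab_frame("scene")
c=cams.calibration("wrist");s=env.state()
im=cams.grab_frame("wrist")
a=cams.grab_frame("side");s=env.state();print(s["ee_pos"],s["ee_rot"],s["force"],s["gripper_width"])
o=np.hstack([im[150:450,180:460],cv2.resize(a[120:260,230:390],(343,300))])
cv2.imwrite("pics/w4.png",o[:,:,::-1])
E
```

```text
[560.86787584 159.3272601   73.42840546] [1.79859548e+02 1.64638629e-01 7.21027099e+01] [0.45133518 0.65588646 1.14501238] 91.06280367126143
```

View pics/w4.png

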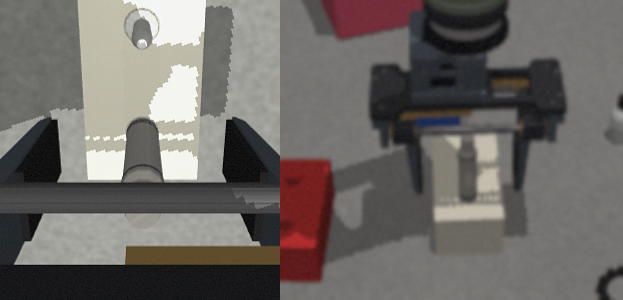

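The punch stands centred between the fingers. I'll close with 60 N.

>>> apply_moves(plan=[{"jaw": 0.4,"delta_pos": [0,0,0],"spin": 0},{"jaw": 0.65,"delta_pos": [0,0,0],"spin": 0},{"jaw": 0.75,"delta_pos": [0,0,0],"spin": 0},{"jaw": 0.85,"delta_pos": [0,0,0],"spin": 0},{"jaw": 1,"delta_pos": [0,0,0],"spin": 0},{"jaw": 1,"delta_pos": [0,0,0],"spin": 0},{"jaw": 1,"delta_pos": [0,0,0],"spin": 0},{"jaw": 1,"delta_pos": [0,0,0],"spin": 0}], squeeze=60)

```text
time_s: 4.75
ee_pos: [560.9, 159.3, 73.4]
ee_rot: [179.9, 0.2, 72.1]
force: [-0.0, 0.5, -0.5]
gripper_width: 18.0
```

```bash

python3 - <<'E'
from h import *
im=cams.grab_frame("wrist")
s=env.state();print(s["ee_pos"],s["ee_rot"],s["force"],s["torque"],s["gripper_width"])
a=cams.grab_frame("side")
o=np.hstack([im[150:450,180:460],cv2.resize(a[120:260,230:390],(343,300))])
cv2.imwrite("pics/w5.png",o[:,:,::-1])
E
```

```text
[560.8727217  159.32695464  73.46482715] [1.79856931e+02 1.64603541e-01 7.21041432e+01] [-0.15253003  0.44740375  0.49690095] [-0.06089144  0.08994285  0.01849213] 17.66915530414025
```

View pics/w5.png

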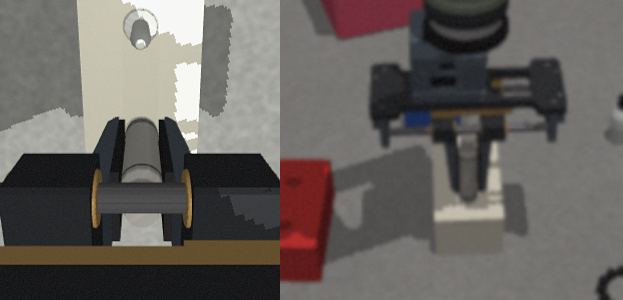

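>>> apply_moves(plan=[{"jaw": 1,"delta_pos": [0,0,-4],"spin": 0},{"jaw": 1,"delta_pos": [0,0,-12],"spin": 0},{"jaw": 1,"delta_pos": [0,0,-24],"spin": 0},{"jaw": 1,"delta_pos": [0,0,-40],"spin": 0},{"jaw": 1,"delta_pos": [0,0,-60],"spin": 0},{"jaw": 1,"delta_pos": [0,0,-80],"spin": 0},{"jaw": 1,"delta_pos": [0,0,-95],"spin": 0},{"jaw": 1,"delta_pos": [0,0,-105],"spin": 0}])

```text
time_s: 5.85
ee_pos: [560.9, 159.7, 179.8]
ee_rot: [179.8, 0.1, 72.1]
force: [0.0, -0.2, -2.4]
gripper_width: 18.2
```

```bash

python3 - <<'E'
from h import *
cams.grab_frame("scene");cams.grab_frame("scene")
im=cams.grab_frame("scene")
s=env.state();print(s["ee_pos"],s["ee_rot"],s["force"],s["torque"],s["gripper_width"])
a=cams.grab_frame("side")
cv2.imwrite("pics/w6.png",np.hstack([cv2.resize(im[170:320,310:470],(400,375)),cv2.resize(a[100:250,230:390],(400,375))])[:,:,::-1])
print(tooldelta([549.1,-185.2,183],s)[0])
E
```

```text
[560.77791614 159.73337065 178.74734434] [1.79833101e+02 1.48723394e-01 7.21052416e+01] [ 0.37211859  0.27532246 -1.62081526] [-0.06275652  0.06260873  0.00469391] 17.905106770529493
[-331.84455154   94.88403392   -3.11491735]
```

View pics/w6.png

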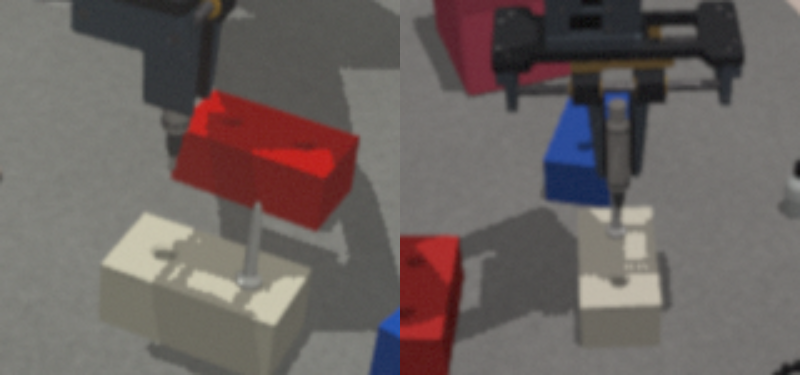

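>>> apply_moves(plan=[{"jaw": 1,"delta_pos": [-8,2,-4],"spin": 0},{"jaw": 1,"delta_pos": [-25,6,-4],"spin": 0},{"jaw": 1,"delta_pos": [-50,13,-4],"spin": 0},{"jaw": 1,"delta_pos": [-80,20,-4],"spin": 0},{"jaw": 1,"delta_pos": [-110,28,-4],"spin": 0},{"jaw": 1,"delta_pos": [-140,36,-4],"spin": 0},{"jaw": 1,"delta_pos": [-165,42,-4],"spin": 0},{"jaw": 1,"delta_pos": [-185,47,-4],"spin": 0}])

```text
time_s: 7.05
ee_pos: [547.5, -33.1, 182.6]
ee_rot: [179.9, 0.2, 72.0]
force: [-0.1, -0.0, -2.2]
gripper_width: 17.8
```

>>> apply_moves(plan=[{"jaw": 1,"delta_pos": [-20,5,0],"spin": 0},{"jaw": 1,"delta_pos": [-45,12,0],"spin": 0},{"jaw": 1,"delta_pos": [-75,20,0],"spin": 0},{"jaw": 1,"delta_pos": [-105,27,0],"spin": 0},{"jaw": 1,"delta_pos": [-135,35,0],"spin": 0},{"jaw": 1,"delta_pos": [-160,41,0],"spin": 0},{"jaw": 1,"delta_pos": [-178,46,0],"spin": 0},{"jaw": 1,"delta_pos": [-187,48,0],"spin": 0}])

```text
time_s: 8.05
ee_pos: [534.9, -227.0, 183.2]
ee_rot: [180.0, 0.2, 71.9]
force: [-0.3, 0.3, -2.1]
gripper_width: 18.3
```

```bash

python3 - <<'E'
from h import *
for i in range(4): cams.grab_frame("scene")
c=cams.calibration("wrist");s=env.state()
w=cams.grab_frame("wrist")
print(s["ee_pos"],s["ee_rot"],s["force"],s["torque"],s["gripper_width"])
print(proj(c,[549.1,-185.2,74.5]),proj(c,s["ee_pos"]-[0,0,55.5]))
cv2.imwrite("pics/w7.png",w[:,:,::-1])
print(tooldelta([549.1,-185.2,183],s)[0])
E
```

```text
[ 535.32980122 -225.33132335  183.2925971 ] [179.95770881   0.19817907  72.03038776] [ 0.57341895  0.10533309 -1.30382718] [-0.05751806  0.11414439  0.03128661] 18.040529550851367
[322.55011262 189.76356792] [321.73794238 259.84193138]
[42.42276576  0.71736781  0.14639267]
```

View pics/w7.png

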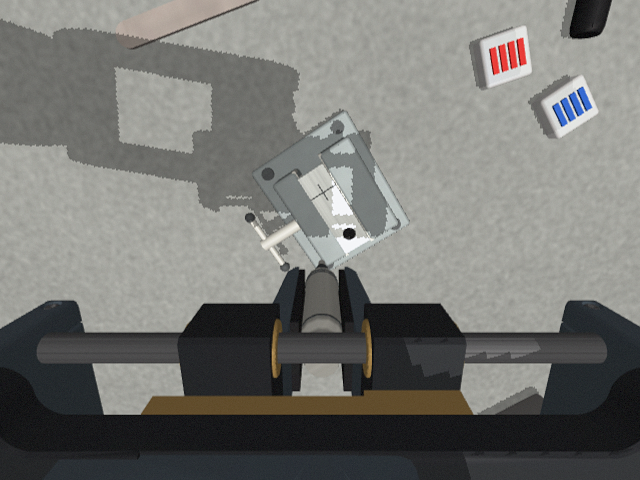

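```bash

python3 - <<'E'
import cv2
w=cv2.imread("pics/w7.png")
cv2.imwrite("pics/w7c.png",cv2.resize(w[165:285,270:390],None,fx=5,fy=5,interpolation=cv2.INTER_CUBIC))
E
```

```text
(no output)
```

View pics/w7c.png

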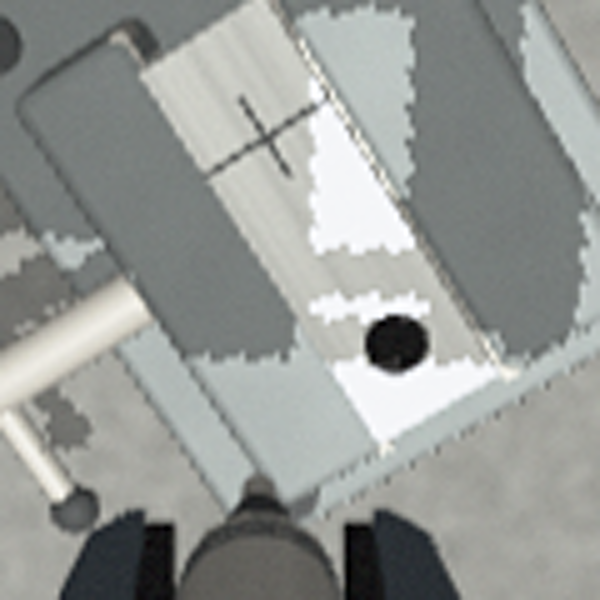

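```bash

python3 - <<'E'
from h import *
c=cams.calibration("wrist");s=env.state();a=cams.calibration("scene");b=cams.calibration("side")
print(s["ee_pos"])
for z in (66,70,74.5,78): print(z,onz(c,(322.8,192.2),z),onz(a,(195.8,232.8),z),onz(b,(383.1,338.4),z))
print(tri((a,(195.8,232.8)),(b,(383.1,338.4)),(c,(322.8,192.2))))
for cc,u in ((a,0),(b,0)): print(proj(cc,s["ee_pos"]-[0,0,55.5]))
im=cams.grab_frame("scene");si=cams.grab_frame("side")
cv2.imwrite("pics/w8.png",np.hstack([cv2.resize(im[150:300,110:270],(400,375),interpolation=2),cv2.resize(si[260:410,300:460],(400,375),interpolation=2)])[:,:,::-1])
E
```

```text
[ 535.42868269 -225.10853654  183.3292788 ]
66 [ 548.39201199 -188.21985867   66.        ] [ 536.99166075 -190.69932184   66.        ] [ 552.50295833 -181.7235625    66.        ]
70 [ 548.55713234 -187.63962871   70.        ] [ 542.38275302 -187.86613013   70.        ] [ 551.10592919 -183.67330735   70.        ]
74.5 [ 548.74289275 -186.98687      74.5       ] [ 548.44773183 -184.67878946   74.5       ] [ 549.5342714 -185.8667703   74.5      ]
78 [ 548.88737306 -186.47916879   78.        ] [ 553.16493756 -182.19974671   78.        ] [ 548.3118709  -187.57279705   78.        ]
(array([ 548.8665097 , -185.88633898,   74.75571715]), [1.3, 0.6, 1.1])
[174.60508831 202.59863802]
[389.67849014 344.77279455]
```

View pics/w8.png

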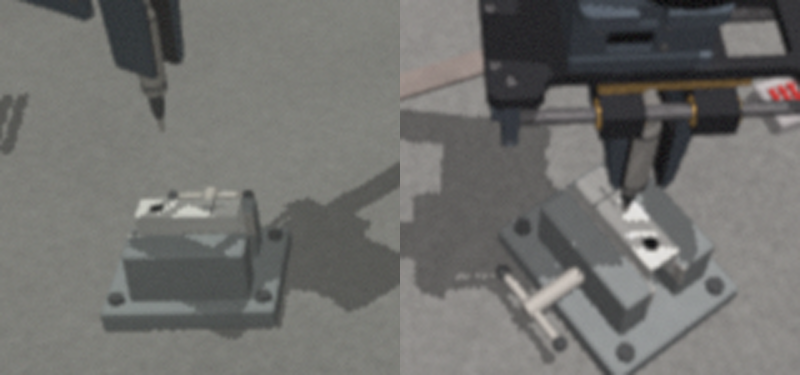

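```bash

python3 - <<'E'
from h import *
s=env.state();print(s["ee_pos"],s["ee_rot"],tooldelta([548.9,-186.1,143.5],s)[0])
E
```

```text
[ 535.5139162  -225.03190145  183.43070773] [179.93889506   0.21530009  72.07980938] [41.31170701  0.71521919 39.77653749]
```

>>> apply_moves(plan=[{"jaw": 1,"delta_pos": [8,0.7,0],"spin": 0},{"jaw": 1,"delta_pos": [20,0.7,0],"spin": 0},{"jaw": 1,"delta_pos": [33,0.7,4],"spin": 0},{"jaw": 1,"delta_pos": [41.3,0.7,12],"spin": 0},{"jaw": 1,"delta_pos": [41.3,0.7,22],"spin": 0},{"jaw": 1,"delta_pos": [41.3,0.7,32],"spin": 0},{"jaw": 1,"delta_pos": [41.3,0.7,38],"spin": 0},{"jaw": 1,"delta_pos": [41.3,0.7,39.5],"spin": 0}])

```text
time_s: 9.4
ee_pos: [548.6, -186.3, 143.1]
ee_rot: [180.0, 0.2, 72.1]
force: [0.6, 0.7, -1.6]
gripper_width: 17.8
```

```bash

cat > look.py <<'E'
from h import *
import sys
cams.grab_frame("side");cams.grab_frame("side")
a=cams.calibration("scene");b=cams.calibration("side")
c=cams.calibration("wrist");s=env.state()
w=cams.grab_frame("wrist");im=cams.grab_frame("scene");si=cams.grab_frame("side")
print(s["time_s"],s["ee_pos"],s["ee_rot"],s["force"],s["torque"],s["gripper_width"])
t=s["ee_pos"]-[0,0,55.5]
X=[548.9,-186,74.7]
for cc in (c,a,b): print("tip",proj(cc,t),"cross",proj(cc,X))
f=lambda i,p,k: cv2.resize(i[int(p[1]-37):int(p[1]+38),int(p[0]-40):int(p[0]+40)],(400,375),interpolation=2)
cv2.imwrite(sys.argv[1],np.hstack([f(im,proj(a,X),1),f(si,proj(b,X),1)])[:,:,::-1])
cv2.imwrite(sys.argv[1].replace(".png","w.png"),cv2.resize(w[170:290,260:380],None,fx=4,fy=4,interpolation=2)[:,:,::-1])
for n,p in (("scene",proj(a,X)),("side",proj(b,X))): print(n,"crop origin",int(p[0]-40),int(p[1]-37))
E
python3 look.py pics/w9.png
```

```text
9.5 [ 548.87101461 -186.3949605   143.72390551] [179.93642318   0.21812185  72.05907107] [ 0.38546156  0.24783732 -2.05853272] [-0.10211473  0.03608633 -0.05528187] 17.801915709361875
tip [321.72418224 259.85918787] cross [321.56052512 253.23155519]
tip [193.91597426 226.74367684] cross [195.03524106 232.75773548]
tip [383.7181821  334.48138428] cross [382.8023612  338.52390452]
scene crop origin 155 195
side crop origin 342 301
```

View pics/w9.png

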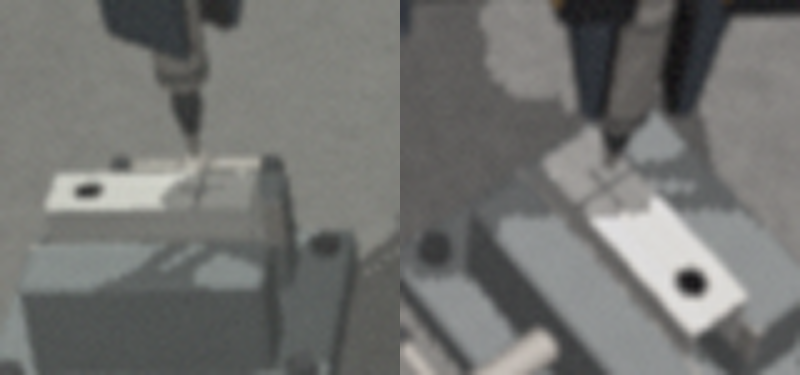

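View pics/w9w.png

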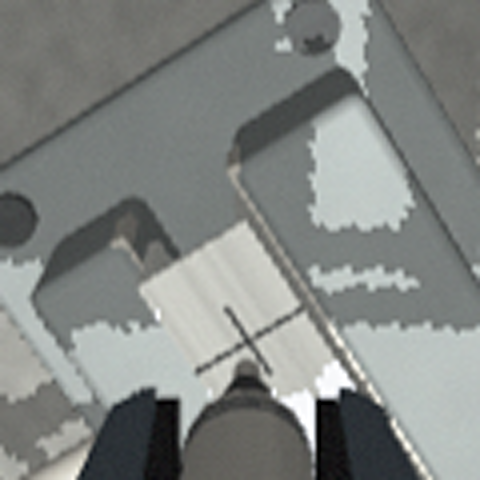

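Wrist view: cross at px (322.2, 255) and tip at (321.5, 260.5), agreeing with the model to about 1 px (<1 mm). The scene and side views agree too. I'll descend slowly.

>>> apply_moves(plan=[{"jaw": 1,"delta_pos": [-0.4,0.3,1],"spin": 0},{"jaw": 1,"delta_pos": [-0.4,0.3,3],"spin": 0},{"jaw": 1,"delta_pos": [-0.4,0.3,5],"spin": 0},{"jaw": 1,"delta_pos": [-0.4,0.3,7],"spin": 0},{"jaw": 1,"delta_pos": [-0.4,0.3,8.5],"spin": 0},{"jaw": 1,"delta_pos": [-0.4,0.3,9.5],"spin": 0},{"jaw": 1,"delta_pos": [-0.4,0.3,10],"spin": 0},{"jaw": 1,"delta_pos": [-0.4,0.3,10],"spin": 0}])

```text
time_s: 10.65
ee_pos: [549.3, -186.8, 134.2]
ee_rot: [179.9, 0.2, 72.1]
force: [0.5, -0.2, -2.2]
gripper_width: 18.3
```

```bash
python3 look.py pics/w10.png
```

```text
10.75 [ 549.35548167 -186.83747166  134.24173917] [179.87888541   0.21745739  72.07300933] [ 0.22491602 -0.32521669 -1.94612894] [-0.09269094  0.08916772  0.01394883] 18.112743135131264
tip [321.68462941 259.81037762] cross [320.71760964 257.05496614]
tip [194.24614192 231.05772512] cross [195.03524106 232.75773548]
tip [383.5192435 337.6017435] cross [382.8023612  338.52390452]
scene crop origin 155 195
side crop origin 342 301
```

View pics/w10.png

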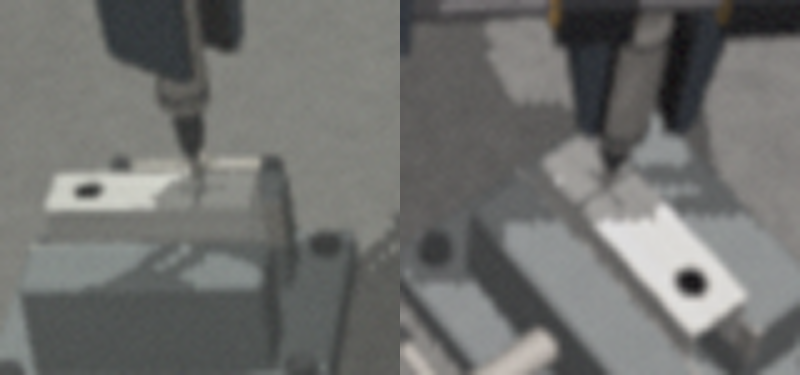

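View pics/w10w.png

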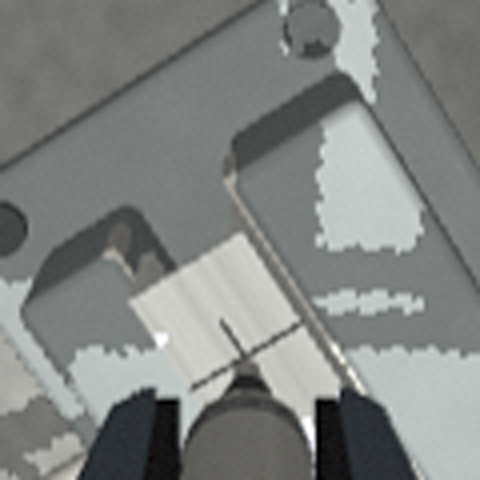

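>>> apply_moves(plan=[{"jaw": 1,"delta_pos": [0,-0.5,1],"spin": 0},{"jaw": 1,"delta_pos": [0,-0.5,2],"spin": 0},{"jaw": 1,"delta_pos": [0,-0.5,3],"spin": 0},{"jaw": 1,"delta_pos": [0,-0.5,4],"spin": 0},{"jaw": 1,"delta_pos": [0,-0.5,5],"spin": 0},{"jaw": 1,"delta_pos": [0,-0.5,6],"spin": 0},{"jaw": 1,"delta_pos": [0,-0.5,7],"spin": 0},{"jaw": 1,"delta_pos": [0,-0.5,7],"spin": 0}])

```text
time_s: 11.9
ee_pos: [549.0, -186.8, 127.7]
ee_rot: [179.8, 0.2, 72.1]
force: [-0.7, 0.7, 4.1]
gripper_width: 17.9
```

```bash
python3 look.py pics/w11.png
```

```text
12.0 [ 549.02072762 -186.76746659  127.63809253] [179.84317038   0.21788859  72.07047807] [-0.07722859  0.72026612  4.6853334 ] [ 0.10094032  0.33240042 -0.00179385] 18.324589778740425
tip [321.60336664 259.81595289] cross [321.12135143 260.13452679]
tip [194.80364494 233.86559947] cross [195.03524106 232.75773548]
tip [382.91740694 339.67780989] cross [382.8023612  338.52390452]
scene crop origin 155 195
side crop origin 342 301
```

View pics/w11.png

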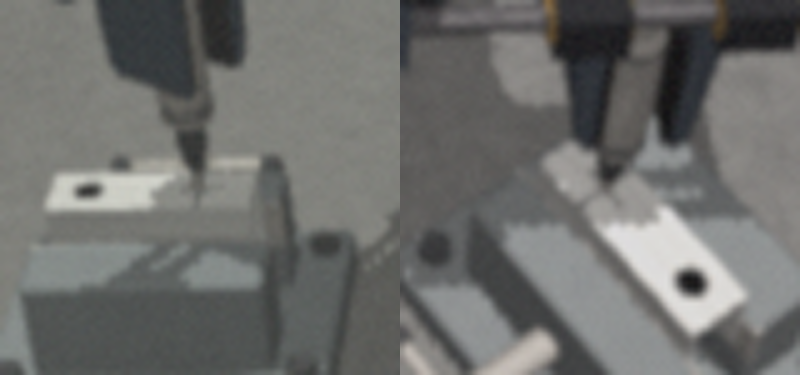

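View pics/w11w.png

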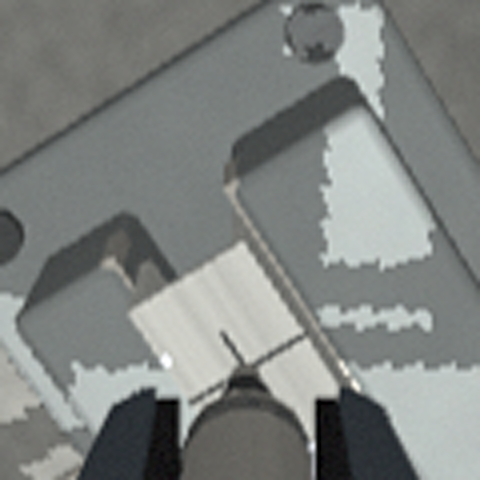

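Force rose to about 6.7 N (2 mm in), so contact was at TCP z ≈ 129.8 and the snap should come near 121.8. The tip sits on the line crossing.

>>> apply_moves(plan=[{"jaw": 1,"delta_pos": [0,0,0.8],"spin": 0},{"jaw": 1,"delta_pos": [0,0,1.6],"spin": 0},{"jaw": 1,"delta_pos": [0,0,2.4],"spin": 0},{"jaw": 1,"delta_pos": [0,0,3.2],"spin": 0},{"jaw": 1,"delta_pos": [0,0,3.8],"spin": 0},{"jaw": 1,"delta_pos": [0,0,4.2],"spin": 0},{"jaw": 1,"delta_pos": [0,0,4.2],"spin": 0},{"jaw": 1,"delta_pos": [0,0,4.2],"spin": 0}])

```text
time_s: 13.15
ee_pos: [549.1, -186.8, 124.0]
ee_rot: [179.8, 0.2, 72.1]
force: [-1.9, 0.9, 8.7]
gripper_width: 17.6
```

>>> apply_moves(plan=[{"jaw": 1,"delta_pos": [0,0,0.4],"spin": 0},{"jaw": 1,"delta_pos": [0,0,0.8],"spin": 0},{"jaw": 1,"delta_pos": [0,0,1.2],"spin": 0},{"jaw": 1,"delta_pos": [0,0,1.6],"spin": 0},{"jaw": 1,"delta_pos": [0,0,1.8],"spin": 0},{"jaw": 1,"delta_pos": [0,0,2.0],"spin": 0},{"jaw": 1,"delta_pos": [0,0,2.0],"spin": 0},{"jaw": 1,"delta_pos": [0,0,2.0],"spin": 0}])

```text
time_s: 14.15
ee_pos: [549.2, -186.8, 123.1]
ee_rot: [179.8, 0.2, 72.1]
force: [-2.9, 2.1, 9.0]
gripper_width: 17.8
```

```bash
python3 - <<'E'
from h import *
cams.grab_frame("wrist");s=env.state();print(s["ee_pos"],s["ee_rot"],s["force"],s["torque"])
cams.grab_frame("wrist");s=env.state();print(s["ee_pos"],s["force"],s["torque"])
E
```

```text
[ 549.19746354 -186.83003437  123.07855294] [179.78073614   0.22099014  72.07253269] [-2.82840969  1.36358116  9.98306793] [0.18209778 0.68384235 0.00935685]
[ 549.1817707  -186.82930627  123.08106525] [-1.38073679  1.04217623 10.07162819] [0.1528092  0.71856017 0.01893379]
```

>>> apply_moves(plan=[{"jaw": 1,"delta_pos": [0,0,1.0],"spin": 0},{"jaw": 1,"delta_pos": [0,0,1.6],"spin": 0},{"jaw": 1,"delta_pos": [0,0,2.0],"spin": 0},{"jaw": 1,"delta_pos": [0,0,2.4],"spin": 0},{"jaw": 1,"delta_pos": [0,0,2.7],"spin": 0},{"jaw": 1,"delta_pos": [0,0,3.0],"spin": 0},{"jaw": 1,"delta_pos": [0,0,3.0],"spin": 0},{"jaw": 1,"delta_pos": [0,0,3.0],"spin": 0}])

```text
time_s: 15.25
ee_pos: [549.2, -186.8, 121.4]
ee_rot: [179.7, 0.2, 72.1]
force: [-5.2, 2.0, 11.0]
gripper_width: 17.8
```

```bash
python3 - <<'E'
from h import *
cams.grab_frame("wrist");s=env.state();print(s["ee_pos"],s["ee_rot"],s["force"],s["torque"])
cams.grab_frame("wrist");s=env.state();print(s["ee_pos"],s["force"],s["torque"])
E
```

```text
[ 549.23628683 -186.82162666  121.42632734] [179.73823606   0.21972188  72.07331534] [-2.30278532  0.88276452 11.98948282] [0.18737032 0.8645906  0.02769344]
[ 549.25628683 -186.8591983   121.44897602] [-2.88957115  1.05361107 10.98474486] [ 0.18781065  0.83064305 -0.01200125]
```

>>> apply_moves(plan=[{"jaw": 1,"delta_pos": [0,0,1.4],"spin": 0},{"jaw": 1,"delta_pos": [0,0,1.6],"spin": 0},{"jaw": 1,"delta_pos": [0,0,1.8],"spin": 0},{"jaw": 1,"delta_pos": [0,0,2.0],"spin": 0},{"jaw": 1,"delta_pos": [0,0,2.1],"spin": 0},{"jaw": 1,"delta_pos": [0,0,2.2],"spin": 0},{"jaw": 1,"delta_pos": [0,0,2.2],"spin": 0},{"jaw": 1,"delta_pos": [0,0,2.2],"spin": 0}])

```text
time_s: 16.35
ee_pos: [549.1, -186.8, 119.5]
ee_rot: [179.8, 0.2, 72.1]
force: [-2.0, 1.4, 6.7]
gripper_width: 17.7
```

```bash
python3 - <<'E'
from h import *
cams.grab_frame("wrist");s=env.state();print(s["ee_pos"],s["ee_rot"],s["force"],s["torque"])
cams.grab_frame("wrist");s=env.state();print(s["ee_pos"],s["force"],s["torque"])
E
```

```text
[ 549.05481133 -186.78562665  119.45002114] [179.75829802   0.22023946  72.0732824 ] [-1.47209893  0.91002965  6.40485341] [ 0.07842883  0.53843879 -0.02235499]
[ 549.05981757 -186.7721092   119.48220183] [-2.01708799  1.15979575  6.62151708] [0.1375668  0.48464352 0.04579624]
```

The force dropped from about 13.5 N to 8.5 N as the arm advanced, so the spring snapped. One look, then straight up.

```bash
python3 look.py pics/w12.png
```

```text
16.55 [ 549.0441351  -186.79216319  119.46138484] [179.75694978   0.22126753  72.07056605] [-1.7198515  -0.28707002  6.30292182] [0.09609488 0.53001274 0.00645103] 18.075741274916442
tip [321.46962271 259.80164445] cross [320.98768536 264.19874782]
tip [195.34120129 237.43329335] cross [195.03524106 232.75773548]
tip [382.44819011 342.18526754] cross [382.8023612  338.52390452]
scene crop origin 155 195
side crop origin 342 301
```

View pics/w12.png

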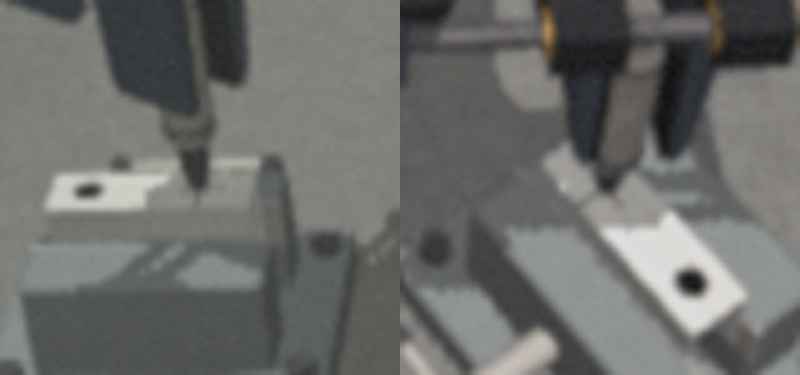

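>>> apply_moves(plan=[{"jaw": 1,"delta_pos": [0,0,-2],"spin": 0},{"jaw": 1,"delta_pos": [0,0,-6],"spin": 0},{"jaw": 1,"delta_pos": [0,0,-12],"spin": 0},{"jaw": 1,"delta_pos": [0,0,-20],"spin": 0},{"jaw": 1,"delta_pos": [0,0,-32],"spin": 0},{"jaw": 1,"delta_pos": [0,0,-46],"spin": 0},{"jaw": 1,"delta_pos": [0,0,-58],"spin": 0},{"jaw": 1,"delta_pos": [0,0,-64],"spin": 0}])

```text
time_s: 17.7
ee_pos: [549.3, -186.6, 184.7]
ee_rot: [179.7, 0.2, 72.1]
force: [-0.2, -0.1, -2.2]
gripper_width: 17.7
```

```bash
python3 - <<'E'
from h import *
cams.grab_frame("side");cams.grab_frame("side")
s=env.state();c=cams.calibration("wrist");w=cams.grab_frame("wrist");a=cams.grab_frame("scene")
print(s["ee_pos"],s["ee_rot"],s["force"],s["torque"]);t=s["ee_pos"]-[0,0,55.5];print(proj(c,t),proj(cams.calibration("scene"),t))
p=proj(cams.calibration("scene"),t)
cv2.imwrite("pics/w13.png",np.hstack([cv2.resize(w[170:290,260:380],(400,400),interpolation=2),cv2.resize(a[int(p[1])-50:int(p[1])+50,int(p[0])-50:int(p[0])+50],(400,400),interpolation=2)])[:,:,::-1])
print(tooldelta([560.8,159.4,184],s)[0])
E
```

```text
[ 549.23341148 -186.595933    184.36086669] [179.66628467   0.22212566  72.07084026] [ 0.21228784  0.91581485 -2.96917884] [-0.06287514  0.05411867 -0.07454442]
[321.34371021 259.78619666] [190.85461639 208.31130885]
[332.75319603 -95.49976923  -1.48541658]
```

View pics/w13.png

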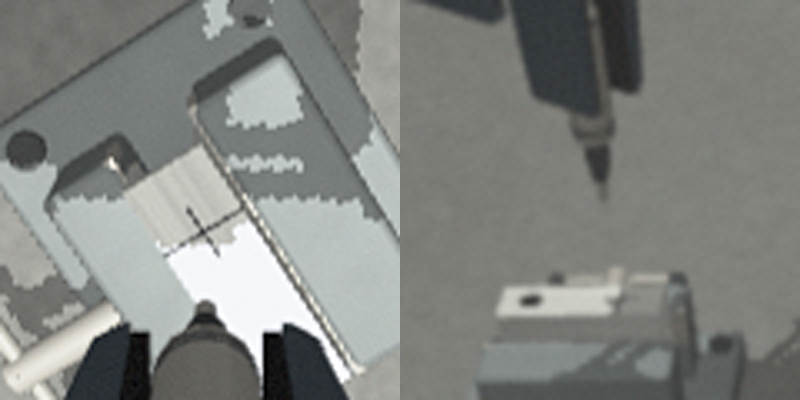

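The point is out again (tip at its predicted pixel, so no slip). Back to the stand.

>>> apply_moves(plan=[{"jaw": 1,"delta_pos": [8,-2,0],"spin": 0},{"jaw": 1,"delta_pos": [25,-7,0],"spin": 0},{"jaw": 1,"delta_pos": [50,-14,0],"spin": 0},{"jaw": 1,"delta_pos": [80,-23,0],"spin": 0},{"jaw": 1,"delta_pos": [110,-31,0],"spin": 0},{"jaw": 1,"delta_pos": [140,-40,0],"spin": 0},{"jaw": 1,"delta_pos": [165,-47,0],"spin": 0},{"jaw": 1,"delta_pos": [180,-52,0],"spin": 0}])

```text
time_s: 18.9
ee_pos: [554.2, 3.0, 182.2]
ee_rot: [179.8, 0.2, 72.2]
force: [0.8, -0.4, -1.7]
gripper_width: 18.0
```

```bash
python3 - <<'E'
from h import *
s=env.state();print(tooldelta([560.8,159.4,182],s)[0],s["ee_rot"])
E
```

```text
[150.9145952  -41.54741045  -0.46421254] [179.81664794   0.21108696  72.17569147]
```

>>> apply_moves(plan=[{"jaw": 1,"delta_pos": [20,-5,0],"spin": 0},{"jaw": 1,"delta_pos": [45,-12,0],"spin": 0},{"jaw": 1,"delta_pos": [75,-21,0],"spin": 0},{"jaw": 1,"delta_pos": [103,-28,0],"spin": 0},{"jaw": 1,"delta_pos": [127,-35,0],"spin": 0},{"jaw": 1,"delta_pos": [143,-39,0],"spin": 0},{"jaw": 1,"delta_pos": [150.9,-41.5,0],"spin": 0},{"jaw": 1,"delta_pos": [150.9,-41.5,0],"spin": 0}])

```text
time_s: 19.9
ee_pos: [560.7, 159.4, 181.4]
ee_rot: [179.8, 0.2, 72.2]
force: [-0.1, 0.3, -1.7]
gripper_width: 17.7
```

```bash
python3 - <<'E'
from h import *
for i in range(5):cams.grab_frame("side")
c=cams.calibration("wrist");s=env.state();w=cams.grab_frame("wrist")
print(s["ee_pos"],s["ee_rot"]);t=s["ee_pos"]-[0,0,55.5];print(proj(c,t),"hole",proj(c,[560.6,159.5,52]))
cv2.imwrite("pics/w14.png",cv2.resize(w[120:290,220:420],(800,680),interpolation=2)[:600,:,::-1])
a=cams.grab_frame("scene");b=cams.grab_frame("side")
cv2.imwrite("pics/w14b.png",np.hstack([cv2.resize(a[210:310,330:430],(400,400),interpolation=2),cv2.resize(b[150:250,270:370],(400,400),interpolation=2)])[:,:,::-1])
print(tooldelta([560.8,159.4,73.5],s)[0])
E
```

```text
[560.85495943 158.68549211 181.58306546] [179.81746906   0.22281969  72.12462694]
[321.55180946 259.79040461] hole [320.71124662 231.64874403]
[  1.08346857  -0.61593737 108.07825544]
```

View pics/w14.png

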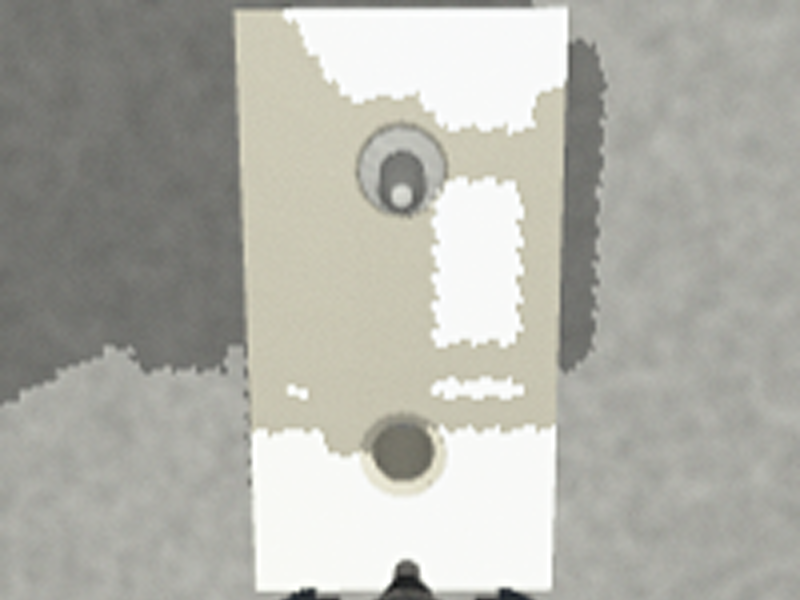

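View pics/w14b.png

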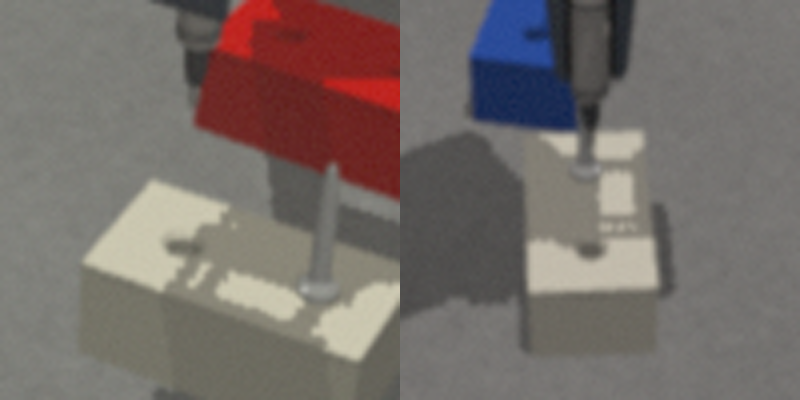

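Hole mouth at wrist px (320.7, 233.7) against a prediction of (320.7, 231.6), about 1–2 mm different and partly camera bias. I'll return to the grasp pose nudged 0.4 mm and descend in stages, watching the force.

>>> apply_moves(plan=[{"jaw": 1,"delta_pos": [0.6,-0.6,8],"spin": 0},{"jaw": 1,"delta_pos": [0.6,-0.6,24],"spin": 0},{"jaw": 1,"delta_pos": [0.6,-0.6,40],"spin": 0},{"jaw": 1,"delta_pos": [0.6,-0.6,54],"spin": 0},{"jaw": 1,"delta_pos": [0.6,-0.6,64],"spin": 0},{"jaw": 1,"delta_pos": [0.6,-0.6,70],"spin": 0},{"jaw": 1,"delta_pos": [0.6,-0.6,72],"spin": 0},{"jaw": 1,"delta_pos": [0.6,-0.6,72],"spin": 0}])

```text
time_s: 21.3
ee_pos: [560.9, 159.5, 109.8]
ee_rot: [179.8, 0.2, 72.1]
force: [0.1, 0.0, -2.3]
gripper_width: 17.6
```

```bash
python3 - <<'E'
from h import *
for i in range(2):cams.grab_frame("side")
c=cams.calibration("wrist");s=env.state();w=cams.grab_frame("wrist")
print(s["ee_pos"],s["ee_rot"],s["force"]);t=s["ee_pos"]-[0,0,55.5];print(proj(c,t),"hole",proj(c,[560.6,159.5,52]))
a=cams.grab_frame("scene");b=cams.grab_frame("side")
f=lambda i:cv2.resize(i,(260,300),interpolation=2)
cv2.imwrite("pics/w15.png",np.hstack([f(w[195:285,280:358]),f(a[220:310,340:418]),f(b[165:255,280:358])])[:,:,::-1])
print(tooldelta([560.8,158.9,73.5],s)[0])
E
```

```text
[560.94956724 159.45321748 110.07812371] [179.76520194   0.18195652  72.14020564] [ 0.36645983 -0.24137034 -1.92178011]
[321.48058376 259.8865076 ] hole [320.9843734  258.74866839]
[-0.45626312 -0.1225976  36.57956188]
```

View pics/w15.png

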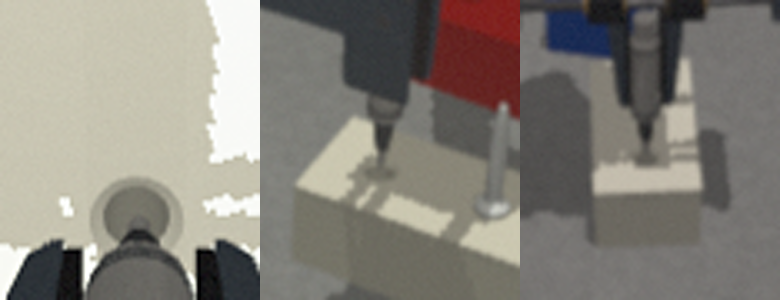

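Tip directly over the hole in all three views. I'll continue down.

>>> apply_moves(plan=[{"jaw": 1,"delta_pos": [-0.4,-0.1,3],"spin": 0},{"jaw": 1,"delta_pos": [-0.4,-0.1,6],"spin": 0},{"jaw": 1,"delta_pos": [-0.4,-0.1,9],"spin": 0},{"jaw": 1,"delta_pos": [-0.4,-0.1,12],"spin": 0},{"jaw": 1,"delta_pos": [-0.4,-0.1,15],"spin": 0},{"jaw": 1,"delta_pos": [-0.4,-0.1,17],"spin": 0},{"jaw": 1,"delta_pos": [-0.4,-0.1,18],"spin": 0},{"jaw": 1,"delta_pos": [-0.4,-0.1,18],"spin": 0}])

```text
time_s: 22.55
ee_pos: [560.7, 159.0, 91.9]
ee_rot: [179.8, 0.2, 72.1]
force: [-0.4, 0.3, -1.6]
gripper_width: 18.2
```

>>> apply_moves(plan=[{"jaw": 1,"delta_pos": [0,0,2],"spin": 0},{"jaw": 1,"delta_pos": [0,0,5],"spin": 0},{"jaw": 1,"delta_pos": [0,0,8],"spin": 0},{"jaw": 1,"delta_pos": [0,0,11],"spin": 0},{"jaw": 1,"delta_pos": [0,0,14],"spin": 0},{"jaw": 1,"delta_pos": [0,0,15.5],"spin": 0},{"jaw": 1,"delta_pos": [0,0,16.5],"spin": 0},{"jaw": 1,"delta_pos": [0,0,16.5],"spin": 0}])

```text
time_s: 23.55
ee_pos: [560.7, 158.9, 75.4]
ee_rot: [179.8, 0.2, 72.1]
force: [-0.6, 0.5, -2.2]
gripper_width: 17.9
```

```bash
python3 - <<'E'
from h import *
cams.grab_frame("side");s=env.state();print(s["ee_pos"],s["ee_rot"],s["force"],s["torque"])
E
```

```text
[560.76405118 158.95906986  75.47138004] [179.77282623   0.1884239   72.14635868] [ 0.23161239 -0.07834441 -1.99709364] [-0.0432343   0.08266056  0.01168967]
```

Inserted freely. The last 2 mm, until the shoulder bears.

>>> apply_moves(plan=[{"jaw": 1,"delta_pos": [0,0,0.5],"spin": 0},{"jaw": 1,"delta_pos": [0,0,1.0],"spin": 0},{"jaw": 1,"delta_pos": [0,0,1.4],"spin": 0},{"jaw": 1,"delta_pos": [0,0,1.7],"spin": 0},{"jaw": 1,"delta_pos": [0,0,1.9],"spin": 0},{"jaw": 1,"delta_pos": [0,0,2.1],"spin": 0},{"jaw": 1,"delta_pos": [0,0,2.2],"spin": 0},{"jaw": 1,"delta_pos": [0,0,2.2],"spin": 0}])

```text
time_s: 24.6
ee_pos: [560.8, 158.9, 73.4]
ee_rot: [179.8, 0.2, 72.1]
force: [-0.3, -0.3, 0.5]
gripper_width: 17.8
```

```bash
python3 - <<'E'
from h import *
w=cams.grab_frame("wrist");s=env.state();print(s["ee_pos"],s["ee_rot"],s["force"],s["torque"])
a=cams.grab_frame("scene");b=cams.grab_frame("side")
f=lambda i:cv2.resize(i,(260,300),interpolation=2)
cv2.imwrite("pics/w16.png",np.hstack([f(w[195:285,280:358]),f(a[220:310,340:418]),f(b[165:255,280:358])])[:,:,::-1])
E
```

```text
[560.77151708 158.93981264  73.4338127 ] [179.76973171   0.18540172  72.1406149 ] [-0.83117527  0.04003181 -0.8211746 ] [-0.11182799  0.22430932  0.05197648]
```

View pics/w16.png

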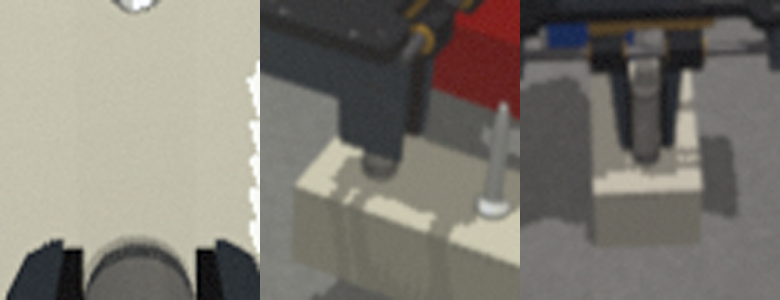

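The weight is taken by the stand (home height 73.4, same as at the grasp). I'll release gently.

>>> apply_moves(plan=[{"jaw": 0.75,"delta_pos": [0,0,0],"spin": 0},{"jaw": 0.7,"delta_pos": [0,0,0],"spin": 0},{"jaw": 0.6,"delta_pos": [0,0,0],"spin": 0},{"jaw": 0.4,"delta_pos": [0,0,0],"spin": 0},{"jaw": 0.2,"delta_pos": [0,0,0],"spin": 0},{"jaw": 0.1,"delta_pos": [0,0,0],"spin": 0},{"jaw": 0,"delta_pos": [0,0,0],"spin": 0},{"jaw": 0,"delta_pos": [0,0,0],"spin": 0}])

```text
time_s: 25.75
ee_pos: [560.8, 158.9, 73.4]
ee_rot: [179.8, 0.2, 72.1]
force: [0.2, 0.2, -0.3]
gripper_width: 83.4
```

>>> apply_moves(plan=[{"jaw": 0,"delta_pos": [0,0,-5],"spin": 0},{"jaw": 0,"delta_pos": [0,0,-18],"spin": 0},{"jaw": 0,"delta_pos": [0,0,-38],"spin": 0},{"jaw": 0,"delta_pos": [0,0,-60],"spin": 0},{"jaw": 0,"delta_pos": [0,0,-85],"spin": 0},{"jaw": 0,"delta_pos": [0,0,-110],"spin": 0},{"jaw": 0,"delta_pos": [0,0,-130],"spin": 0},{"jaw": 0,"delta_pos": [0,0,-140],"spin": 0}])

```text
time_s: 26.75
ee_pos: [560.9, 159.7, 215.6]
ee_rot: [179.6, 0.1, 72.1]
force: [0.1, -0.0, -0.5]
gripper_width: 91.4
```

```bash
python3 - <<'E'
from h import *
for i in range(4):cams.grab_frame("side")
w=cams.grab_frame("wrist");s=env.state();print(s["ee_pos"],s["ee_rot"],s["force"],s["gripper_width"])
a=cams.grab_frame("scene");b=cams.grab_frame("side")
f=lambda i:cv2.resize(i,(260,300),interpolation=2)
cv2.imwrite("pics/w17.png",np.vstack([np.hstack([f(w[170:290,265:369]),f(a[220:310,340:418]),f(b[165:255,280:358])]),cv2.resize(a[:,:],(780,585))[285:585]])[:,:,::-1])
E
```

```text
[559.8689633  159.3961916  212.65514798] [179.84528451   0.2337635   72.13858464] [ 0.15271254  0.3180328  -0.08420119] 91.19709547354567
```

View pics/w17.png

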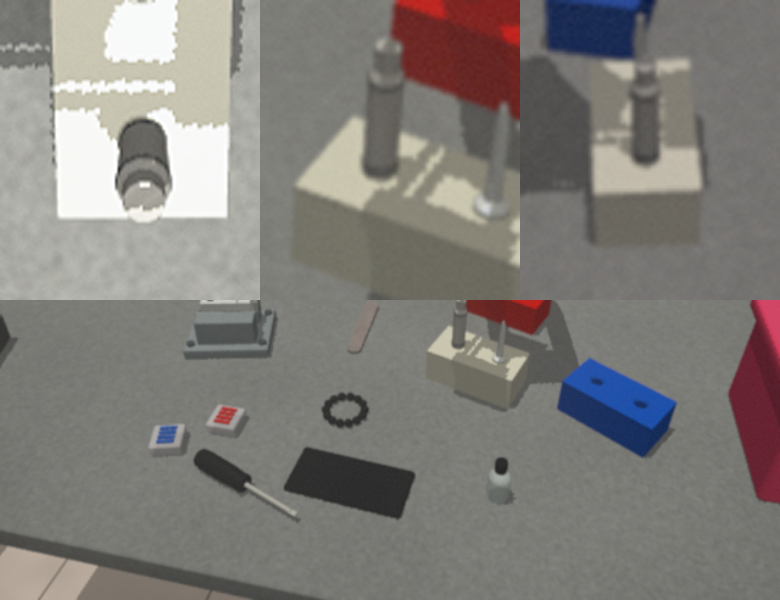

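The punch stands upright and home, at the same pixels as at the start (cap top at scene 378, 233), and the bystanders are unmoved. Handing in.

```bash
python3 -c "
from workcell import env
print(env.job_done())"
```

```text
the job is handed in; nothing more can be done
None
```

The punch was fired once on the scribed cross, put back upright in its hole in the white stand, and the job was handed in at about 27 s of the 72 s allowed. No verdict is reported, so these are my own readings.

- **Snap:** I set the point on the cross at about (549, -186.5, 74.5) and pressed slowly. The pressing force rose to about 13.5 N. After the next 2 mm of travel it read about 8.5 N, so I took that as the snap and stopped there. The highest force I read was about 14 N, well below the 25 N limit.
- **Position on the cross:** In the wrist picture the tip was within about 1 mm of the line crossing. The punch was upright to within about 0.3 degrees, judged from the tool's tilt.
- **Return:** The shoulder took the punch's weight at the same tool height as at the grasp (73.4 mm). After release the punch appeared at the same scene pixels as at the start.
- **Rest of the scene:** In the last picture the scriber, nail file and bracelet look unmoved. The gripper was open and clear above the punch.

**Disagreements:** the wrist camera's hole and cross positions differed by about 2 pixels (1–2 mm) from those measured with the scene and side cameras. That is about the stated calibration error, and I settled it by comparing the tip directly with its target. The snap itself was inferred only from the force drop, since the trip joint cannot be read directly.

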